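Zero the staining timer with the bar key

ROBOT

A 7-joint arm with a two-finger parallel gripper is mounted at the origin on a cart in front of the work surface, level with it; the furniture and walls round the work are solid. World frame = base frame: x ahead of the robot, y to its left, z up, the work surface at z = 0. Lengths are in m, angles in rad, forces in N, time in s.
With the tool pointing down it reaches from about 0.425 to 0.875 m from the base axis. Payload 4.7 kg.
Tool frame: the origin (TCP) lies midway between the tips of the shut fingers; the grasp point (between the pads) lies 19 mm behind it; y points along the fingers, z is the direction in which the jaws open and shut, and the axes are right-handed (so a half turn about y gives the same grasp; the last joint's range is limited). The gripper opens to 87 mm and grips with 3 to 60 N. Pads are 19 mm wide; open, the fingers measure 117 mm over their backs; the gripper's body (75 mm by 190 mm) begins 51 mm behind the grasp point.
Start: joints at [-1.274, 0.321, -0.07, 1.45, 0.023, 1.371, -0.057], TCP at [0.181, 0.624, 0.223] pointing down, gripper open.
Joint ranges: [-2.86, 2.86], [-0.3, 2.09], [-1.38, 1.24], [0.06, 2.45], [-1.56, 4.7], [0.09, 2.05], [-2.69, 2.69]. Speed limits (rad/s): [2.57, 2.57, 3.14, 3.14, 3.14, 3.14, 3.14].

INTERFACE

Orientations are given as a rotation vector (axis times angle).
In Python, from bench import ctrl gives the robot as it stands.
- The arm moves only by the tool play_rows, never from a script. Its arguments are lists of equal length, an entry for each row: "translation": the shift along the tool's x, y, z in mm, a list of three; "turn": the turn, a rotation vector about the tool's x, y, z in rad, a list of three; "fingers": the opening, from -1 (shut) to 1 (fully open), so that 0 is half open. In form: {"translation": [[dx, dy, dz], ...], "turn": [[wx, wy, wz], ...], "fingers": [fingers, ...]}. A call has exactly 10 rows; each row shifts and turns the commanded pose from where the row before left it, along the tool's axes as they then stand; what a row does not reach is not made up. A row lasts 1/12 s, in which the tool goes at most 41.7 mm and 7.16 degrees, less where a joint would pass 70% of its speed; a pose out of reach is approached as far as the arm can. A call with a gripper value outside its range is refused whole. The fingers move at their own pace and stop on an object; "grip_force" is the grip in N (left out, the last holds). Time passes only in rows, so rows that do not move let the fingers close, or fill a call up. It gives the time, the measured TCP pose, the force and the opening at its end, in the units of the state.
- ctrl.get_state(): the state, without advancing time (a new reading comes with each control period).
- ctrl.get_image(name): name is "scene" or "top"; returns the picture (400x640x3 uint8, blue, green, red); there is no depth.
- ctrl.camera_info(name): a dict with "camera_matrix" (3x3 intrinsics, pixels), "R" (3x3) and "t" (3): a world point X has camera coordinates R X + t. Camera axes: x right, y down, z forward; pixel columns grow to the right and rows downward; lengths in m; the calibration is good to about 2 mm. A picture is of the moment at which its call begins. camera_info takes no time and is no camera call.
- ctrl.close_job(): hands the job in, once; it reports no verdict.
The state is a dict: "time": time; "joint_positions": joint angles; "qd": joint speeds; "joint_torque": joint torques, N m; "position": TCP position; "tool_rot": TCP orientation; "ft_force": force on the tool from outside, world axes, zero at the start; "torque": the same for the moment, N m; "grip_width": opening from 0.0 (shut) to 1.0 (fully open).
Only numpy, scipy, OpenCV 4.12 (cv2) and the standard library are available. Lean on these libraries where they do the work, as an engineer would, in place of code of your own. Each camera call takes 0.05 s, during which the arm holds its last target.

TASK

Zero the staining timer that has the long bar key: with the fingertips press its bar gently, well down, keep it down for about two seconds, then let it spring up and withdraw. Do not pick the timer up or push it about, do not press the keys of the other two timers, and leave them and the small things standing round them undisturbed.

Things in the scene. Friction and masses are not known exactly. Their poses are not given: they have to be found in the camera images.
- compound_microscope: the tall black and white microscope in front of the robot, among the places where the timers may stand (to its right, and one to its left); fixed, only to be kept clear of. Origin: on the worktop under its stage; it fills (eyepieces included, high up) from about 0.17 m in front of its origin (toward the robot) to 0.20 m behind it, 0.11 m to either side, and stands about 0.45 m high
- timer_bar: desk timer whose top key is a long white bar, 16 (x) x 50 (y) mm; grey housing 60 (x) x 78 (y) x 42 mm high on four rubber feet, about 0.5 kg, standing loose on the worktop. Origin: centre of its underside; x points to its back (the dark window is on the -x face), y along its width, z up. The key is centred on the top.
- bar_key_top (a point): centre of the top face of the bar key, 56 mm above the worktop when the key is up (14 mm proud of the housing); z up, x and y as the timer's; it sinks with the key
- bar_key (a joint): travel of the bar key: 0 = up, 0.008 m = bottom of its stroke, grows as it is pressed; spring: about 1.5 N to start it, 4 N half-way, 7 N at the bottom; springs up by itself when let go
- timer_round: desk timer whose top key is a white round button, 32 mm across; grey housing 60 (x) x 78 (y) x 42 mm high on four rubber feet, about 0.5 kg, standing loose on the worktop. Origin: centre of its underside; x points to its back (the dark window is on the -x face), y along its width, z up. The key is centred on the top.
- round_key (a joint): travel of the round key (its top is also 56 mm up): 0 = up, 0.008 m = bottom of its stroke, grows as it is pressed; spring: about 1.5 N to start it, 4 N half-way, 7 N at the bottom; springs up by itself when let go
- timer_square: desk timer whose top key is a white square button, 26 x 26 mm; grey housing 60 (x) x 78 (y) x 42 mm high on four rubber feet, about 0.5 kg, standing loose on the worktop. Origin: centre of its underside; x points to its back (the dark window is on the -x face), y along its width, z up. The key is centred on the top.
- square_key (a joint): travel of the square key (its top is also 56 mm up): 0 = up, 0.008 m = bottom of its stroke, grows as it is pressed; spring: about 1.5 N to start it, 4 N half-way, 7 N at the bottom; springs up by itself when let go
- vial_a: loose capped glass specimen vial, 18 mm across, 65 mm high, standing right of the microscope among the timers; origin at the centre of its underside, z up
- vial_b: another such vial, 18 mm across, 65 mm high, standing farther back; origin at the centre of its underside, z up
- canister: loose screw-top plastic canister, 38 mm across, 57 mm high, standing in one of the timers' four places; origin at the centre of its underside, z up
- oil_bottle: loose small dropper bottle, 27 x 33 mm, 68 mm high; origin at the centre of its underside, z up
- coverslips: loose small coverslip box, 30 x 30 x 17 mm; origin at the centre of its underside, z up
- folded_loupe: loose folding loupe, shut, 27 x 44 x 15 mm; origin at the centre of its underside, z up
Not all that is in view belongs to the job. Leave any purple look-alike of the vial_a alone.

How it is judged:
By the outcome, as a careful person would: the job done as asked, in the order asked, and still so for the second after the job is handed in, with the robot touching nothing.
It also fails if it takes over 40 s, if anything falls off the work surface, if the arm or the gripper's body presses on something with over 40 N, if the wrist force passes 120 N, or if a joint passes its speed limit or range.

## Working session

There is one attempt and no reset: what is moved stays moved. The work goes in short steps, Python scripts to look and compute and a tool call to move; the robot and the scene stay as the last step left them, time stands still between calls to the robot, and variables do not carry over. Pictures are saved under pics/ and viewed, and the job is handed in when it is done.

Besides the shell and the picture viewer there is one more tool, called by a JSON object that holds its "op" and its "data", one argument or row to a line. play_rows: Moves the arm, as the interface text tells. Its arguments: {"type":"object","properties":{"translation":{"type":"array"},"turn":{"type":"array"},"fingers":{"type":"array"},"grip_force":{"type":"number"}},"required":["translation","turn","fingers"]}

```bash
mkdir -p pics; python3 - <<'E'
from bench import ctrl
import cv2
for n in("scene","top"):
    cv2.imwrite(f"pics/{n}0.png",ctrl.get_image(n)); i=ctrl.camera_info(n); print(n,i)
s=ctrl.get_state(); print(s)
E
```

```text
scene {'camera_matrix': array([[509.34615756,   0.        , 327.50021422],
       [  0.        , 509.34615756, 199.58634935],
       [  0.        ,   0.        ,   1.        ]]), 'R': array([[ 0.55974835, -0.82862307, -0.00809926],
       [-0.32434107, -0.2100826 , -0.92231674],
       [ 0.76255141,  0.5188922 , -0.38634988]]), 't': array([-0.40526492,  0.21298067,  0.98579819])}
top {'camera_matrix': array([[362.54013397,   0.        , 319.82131451],
       [  0.        , 362.54013397, 198.19356789],
       [  0.        ,   0.        ,   1.        ]]), 'R': array([[ 0.00562661, -0.99998251, -0.00182267],
       [-0.98997812, -0.00531309, -0.14112088],
       [ 0.14110873,  0.00259844, -0.98999069]]), 't': array([-0.09134806,  0.55353531,  1.03652876])}
{'time': 0.1, 'joint_positions': array([-1.27388624,  0.32173746, -0.07009976,  1.45156377,  0.02259699,
        1.37080844, -0.05687844]), 'qd': array([ 0.00198413, -0.00373941,  0.00117826, -0.00120093,  0.00135489,
        0.00068743, -0.00133533]), 'joint_torque': array([-6.05220011e-04, -4.92573845e+01, -4.06088233e-01, -3.13402963e+01,
       -6.41906122e-02,  3.93961603e-02,  5.44199122e-05]), 'position': array([0.181282  , 0.62368358, 0.22157301]), 'tool_rot': array([-1.56110359,  0.22211159, -0.22186346]), 'ft_force': array([ 0.05975926,  0.37327954, -0.31056302]), 'torque': array([ 0.00122949,  0.04906158, -0.07948978]), 'grip_width': 0.9980100670876476}
```

View pics/scene0.png

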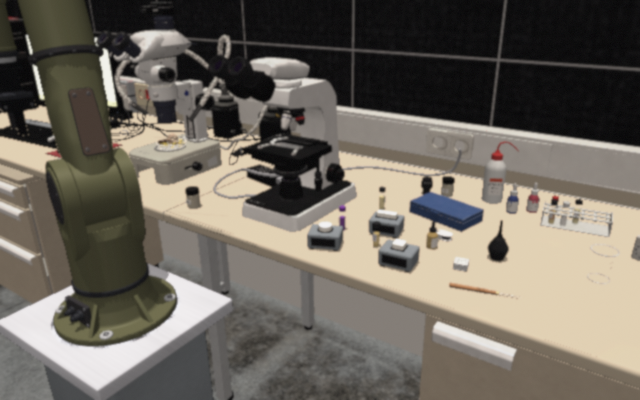

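View pics/top0.png

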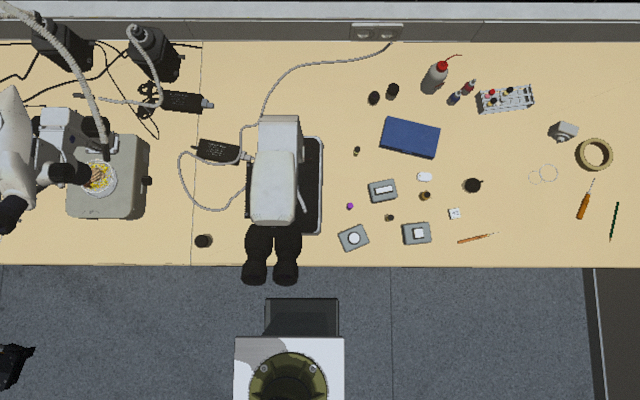

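```bash
cat > h.py <<'E'
from bench import ctrl
import cv2,numpy as np
def ray(n,u,v,z):
    i=ctrl.camera_info(n);K,R,t=i["camera_matrix"],i["R"],i["t"]
    d=R.T@np.linalg.solve(K,[u,v,1.]);c=-R.T@t
    return c+d*(z-c[2])/d[2]
def proj(n,X):
    i=ctrl.camera_info(n);p=i["camera_matrix"]@(i["R"]@np.asarray(X)+i["t"]);return p[:2]/p[2]
E
python3 - <<'E'
from h import *
a=cv2.imread("pics/top0.png")[140:260,320:480];cv2.imwrite("pics/tz.png",cv2.resize(a,None,fx=5,fy=5,interpolation=cv2.INTER_CUBIC))
a=cv2.imread("pics/scene0.png")[180:280,300:460];cv2.imwrite("pics/sz.png",cv2.resize(a,None,fx=5,fy=5,interpolation=cv2.INTER_CUBIC))
for n in("scene","top"):
  i=ctrl.camera_info(n);print(-i["R"].T@i["t"])
for p in [(246,235),(322,235),(322,137)]: print(p,ray("top",*p,0.0))
print(ray("top",258,284,.4),ray("top",203,241,.057))
from scipy.spatial.transform import Rotation as Ro
print(Ro.from_rotvec(ctrl.get_state()["tool_rot"]).as_matrix().round(3))
E
```

```text
[-0.45579705 -0.80259132  0.57401631]
[ 0.40223857 -0.09109883  1.10410272]
(246, 235) [0.4456316  0.13509801 0.        ]
(322, 235) [ 0.44691179 -0.09544164  0.        ]
(322, 137) [ 0.75448177 -0.09397188  0.        ]
[0.33743598 0.02717879 0.4       ] [0.42555782 0.24632035 0.057     ]
[[ 0.96  -0.     0.279]
 [-0.279 -0.002  0.96 ]
 [ 0.    -1.    -0.002]]
```

View pics/tz.png

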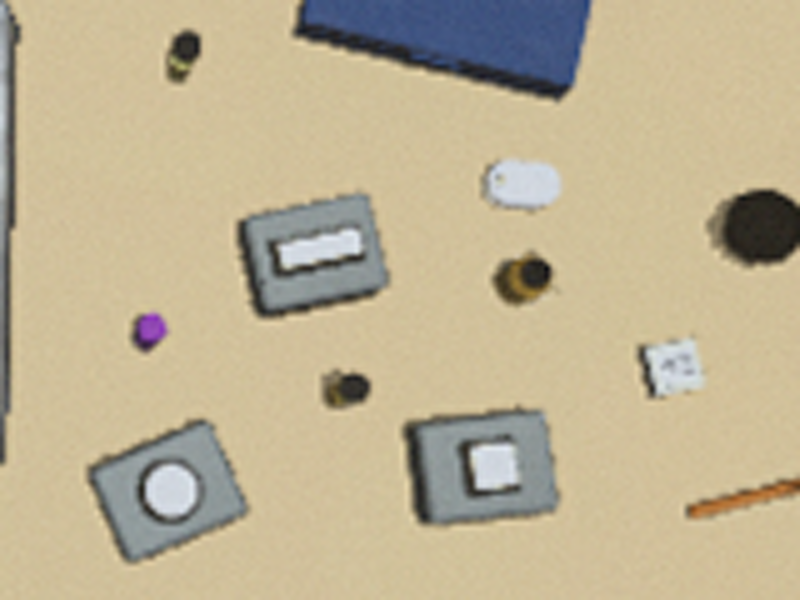

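View pics/sz.png

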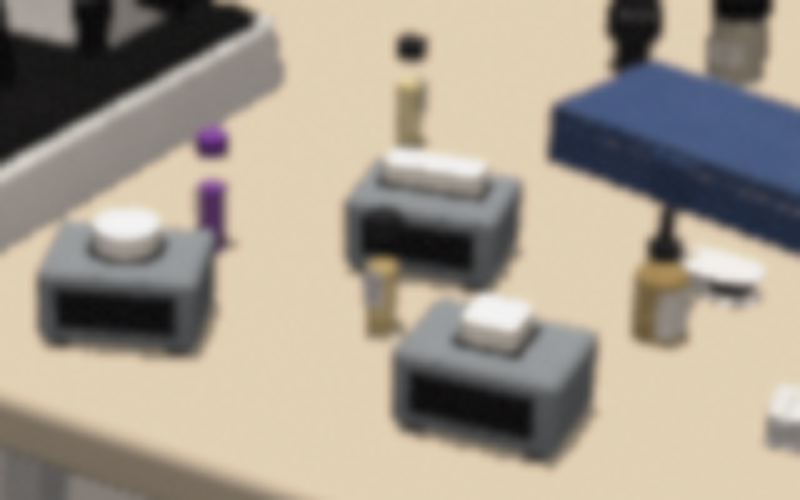

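```bash
python3 - <<'E'
from h import *
for n,(x0,y0,x1,y1) in {"top":(368,178,398,202),"scene":(372,206,402,224)}.items():
    im=cv2.imread(f"pics/{n}0.png");c=im[y0:y1,x0:x1].min(2).astype(int)
    m=(c>185).astype('uint8');print(n);print('\n'.join(''.join('#' if q else '.' for q in r) for r in m))
    if n=="top":
        k,l,s,ce=cv2.connectedComponentsWithStats(m);j=1+s[1:,4].argmax();ys,xs=np.where(l==j)
        P=np.array([ray(n,x+x0,y+y0,.056) for x,y in zip(xs,ys)])[:,:2];mu=P.mean(0);w,v=np.linalg.eigh(np.cov((P-mu).T))
        print(mu,len(xs),np.sqrt(12*w),v[:,1],np.degrees(np.arctan2(v[1,1],v[0,1])))
        X=np.r_[mu,.056];print(proj("scene",X))
def z(px,py): return (320+(px+.5)/5-.5,140+(py+.5)/5-.5)
for nm,q,h in [("bar c",[(242,220),(366,193),(388,287),(262,315)],.042)]:
    print(nm,[ray("top",*z(*p),h)[:2].round(3) for p in q],np.mean([ray("top",*z(*p),h)[:2] for p in q],0))
for nm,p,h in [("vial_a",(352,387),.065),("vialb",(186,46),.065),("purple",(150,328),.065),("oil",(536,272),.068),("round",(170,490),.056),("sq",(493,467),.056)]: print(nm,ray("top",*z(*p),h)[:2].round(3))
E
```

```text
top
..............................
..............................
..............................
..............................
..............................
..............................
..............................
..............................
....................####......
................########......
...........#############......
........################......
........################......
........###########...........
.........#####................
..............................
..............................
..............................
..............................
..............................
..............................
..............................
..............................
..............................
[ 0.57935951 -0.27578062] 73 [0.01351917 0.0473297 ] [-0.21177672  0.97731808] 102.22649266812294
[386.82806744 212.23378181]
scene
..............................
..............................
..............................
......#.......................
.....################.........
.....####################.....
......####################....
.........################.....
...............##########.....
......................#.......
..............................
..............................
..............................
..............................
..............................
..............................
..............................
..............................
bar c [array([ 0.598, -0.231]), array([ 0.615, -0.306]), array([ 0.558, -0.317]), array([ 0.541, -0.242])] [ 0.57824896 -0.2741885 ]
vial_a [ 0.497 -0.29 ]
vialb [ 0.698 -0.197]
purple [ 0.53  -0.174]
oil [ 0.564 -0.397]
round [ 0.438 -0.186]
sq [ 0.452 -0.372]
```

{"op": "play_rows", "data": {
  "translation": [
    [0,-38,0],
    [0,-38,0],
    [0,-38,0],
    [0,-38,0],
    [0,-38,0],
    [0,-38,0],
    [0,-38,0],
    [0,-38,0],
    [0,0,0],
    [0,0,0]
  ],
  "turn": [
    [0,0,0],
    [0,0,0],
    [0,0,0],
    [0,0,0],
    [0,0,0],
    [0,0,0],
    [0,0,0],
    [0,0,0],
    [0,0,0],
    [0,0,0]
  ],
  "fingers": [-1,-1,-1,-1,-1,-1,-1,-1,-1,-1],
  "grip_force": 10
}}

```text
time: 0.93
position: [0.1815, 0.6249, 0.5292]
tool_rot: [-1.554, 0.221, -0.222]
ft_force: [-0.8, -0.6, -1.4]
grip_width: 0.324
```

{"op": "play_rows", "data": {
  "translation": [
    [0,0,-33],
    [0,0,-33],
    [0,0,-33],
    [10,0,-33],
    [25,0,0],
    [36,0,0],
    [36,0,0],
    [36,0,0],
    [36,0,0],
    [36,0,0]
  ],
  "turn": [
    [0,0,0],
    [0,0,0],
    [0,0,0],
    [0,0.02,0],
    [0,0.05,0],
    [0,0.07,0],
    [0,0.07,0],
    [0,0.07,0],
    [0,0.07,0],
    [0,0.07,0]
  ],
  "fingers": [-1,-1,-1,-1,-1,-1,-1,-1,-1,-1]
}}

```text
time: 1.77
position: [0.337, 0.4012, 0.5241]
tool_rot: [-1.503, 0.554, -0.552]
ft_force: [-0.4, 0.7, 0.2]
grip_width: 0.002
```

```bash
python3 - <<'E'
from h import *
cv2.imwrite("pics/s1.png",ctrl.get_image("scene"));s=ctrl.get_state();print(s["position"],s["joint_positions"].round(2),s["ft_force"])
E
```

```text
[0.34424871 0.39501859 0.52442207] [-1.04  0.09  0.15  1.13 -0.01  1.93 -0.05] [ 4.38814812 -4.72132936  0.66492989]
```

View pics/s1.png

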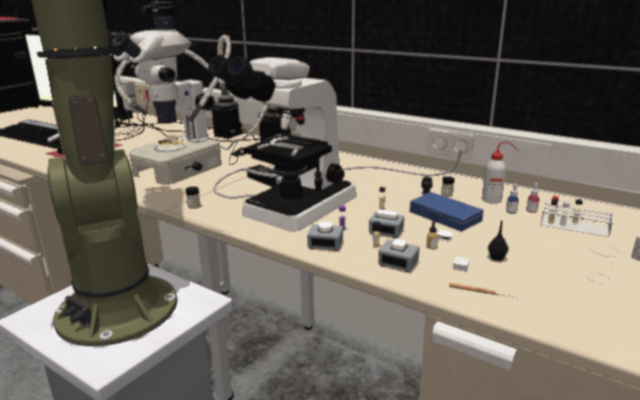

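{"op": "play_rows", "data": {
  "translation": [
    [37,0,3],
    [37,0,3],
    [37,0,3],
    [37,0,3],
    [37,0,3],
    [37,0,3],
    [37,0,3],
    [37,0,3],
    [37,0,3],
    [37,0,3]
  ],
  "turn": [
    [0,0.07,0],
    [0,0.07,0],
    [0,0.07,0],
    [0,0.07,0],
    [0,0.07,0],
    [0,0.07,0],
    [0,0.07,0],
    [0,0.07,0],
    [0,0.07,0],
    [0,0.07,0]
  ],
  "fingers": [-1,-1,-1,-1,-1,-1,-1,-1,-1,-1]
}}

```text
time: 2.65
position: [0.5516, 0.1079, 0.5242]
tool_rot: [-1.286, 1.089, -1.085]
ft_force: [0.4, -0.3, 0.2]
grip_width: 0.007
```

{"op": "play_rows", "data": {
  "translation": [
    [37,0,3],
    [37,0,3],
    [37,0,3],
    [37,0,3],
    [37,0,3],
    [37,0,3],
    [30,0,3],
    [20,0,0],
    [0,0,0],
    [0,0,0]
  ],
  "turn": [
    [0,0.07,0],
    [0,0.07,0],
    [0,0.07,0],
    [0,0.07,0],
    [0,0.07,0],
    [0,0.07,0],
    [0,0.07,0],
    [0,0.1,0],
    [0,0.1,0],
    [0,0.1,0]
  ],
  "fingers": [-1,-1,-1,-1,-1,-1,-1,-1,-1,-1]
}}

```text
time: 3.48
position: [0.5555, -0.1621, 0.5249]
tool_rot: [-0.843, 1.66, -1.656]
ft_force: [0.6, 0.8, -0.3]
grip_width: 0.01
```

```bash
cat > where.py <<'E'
from h import *
from scipy.spatial.transform import Rotation as Ro
s=ctrl.get_state();R=Ro.from_rotvec(s["tool_rot"]).as_matrix();T=np.array([.579,-.2755,.08])
Rt=np.array([[-.9773,0,.2118],[-.2118,0,-.9773],[0,-1,0]])
if np.linalg.det(Rt)<0: Rt[:,0]*=-1
print(s["position"],s["joint_positions"].round(2),s["ft_force"].round(2),s["grip_width"])
print("dtool mm",(R.T@(T-s["position"])*1000).round(1),"turn",Ro.from_matrix(R.T@Rt).as_rotvec().round(3)); print(R.round(3))
E
python3 where.py
```

```text
[ 0.55551955 -0.16211333  0.52486642] [-0.29  0.25  0.74  1.   -0.18  1.95 -0.26] [ 0.56  0.8  -0.3 ] 0.009640775400140378
dtool mm [ 77.3 444.7  87.1] turn [0.002 0.726 0.002]
[[-0.59  -0.003  0.807]
 [-0.807  0.001 -0.59 ]
 [ 0.001 -1.    -0.003]]
```

{"op": "play_rows", "data": {
  "translation": [
    [20,0,22],
    [20,0,22],
    [20,0,22],
    [17,0,21],
    [0,0,0],
    [0,0,0],
    [0,0,0],
    [0,0,0],
    [0,0,0],
    [0,0,0]
  ],
  "turn": [
    [0,0,0],
    [0,0,0],
    [0,0,0],
    [0,0,0],
    [0,0.12,0],
    [0,0.12,0],
    [0,0.12,0],
    [0,0.12,0],
    [0,0.12,0],
    [0,0.12,0]
  ],
  "fingers": [-1,-1,-1,-1,-1,-1,-1,-1,-1,-1]
}}

```text
time: 4.32
position: [0.5824, -0.2733, 0.5245]
tool_rot: [-0.237, 2.108, -2.102]
ft_force: [-0.2, -0.4, 0.2]
grip_width: 0.006
```

```bash
python3 where.py
```

```text
[ 0.58239494 -0.27327118  0.52451524] [-0.05  0.46  0.88  0.79 -0.39  2.02 -0.75] [-0.25 -0.4   0.18] 0.005609666819705548
dtool mm [  2.9 444.5   2.7] turn [0.003 0.009 0.002]
[[-0.975 -0.003  0.22 ]
 [-0.22   0.002 -0.975]
 [ 0.002 -1.    -0.003]]
```

{"op": "play_rows", "data": {
  "translation": [
    [0,30,0],
    [0,38,0],
    [0,38,0],
    [0,38,0],
    [0,38,0],
    [0,38,0],
    [0,38,0],
    [0,38,0],
    [0,38,0],
    [0,20,0]
  ],
  "turn": [
    [0,0,0],
    [0,0,0],
    [0,0,0],
    [0,0,0],
    [0,0,0],
    [0,0,0],
    [0,0,0],
    [0,0,0],
    [0,0,0],
    [0,0,0]
  ],
  "fingers": [-1,-1,-1,-1,-1,-1,-1,-1,-1,-1]
}}

```text
time: 5.15
position: [0.5789, -0.2709, 0.1657]
tool_rot: [-0.25, 2.109, -2.099]
ft_force: [-0.4, 1.1, -0.2]
grip_width: 0.005
```

```bash
python3 where.py; python3 -c "
from h import *
cv2.imwrite('pics/s2.png',ctrl.get_image('scene'));cv2.imwrite('pics/t2.png',ctrl.get_image('top'))"
```

```text
[ 0.57889479 -0.27087978  0.16569912] [-0.25  0.43  0.85  1.57 -0.33  1.3  -0.7 ] [-0.37  1.13 -0.21] 0.005273468286503636
dtool mm [ 0.3 85.7  5. ] turn [0.006 0.015 0.007]
[[-0.974 -0.008  0.226]
 [-0.226  0.004 -0.974]
 [ 0.007 -1.    -0.006]]
```

View pics/s2.png

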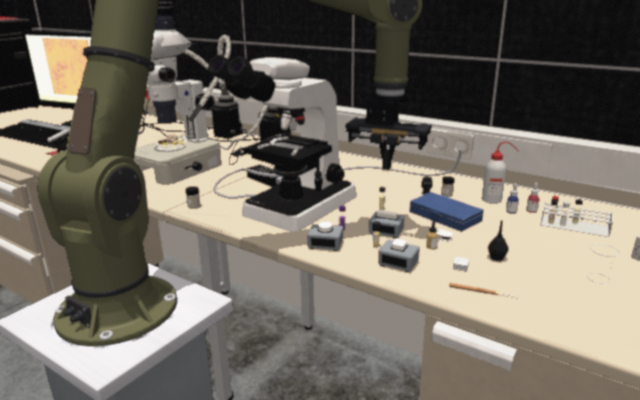

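View pics/t2.png

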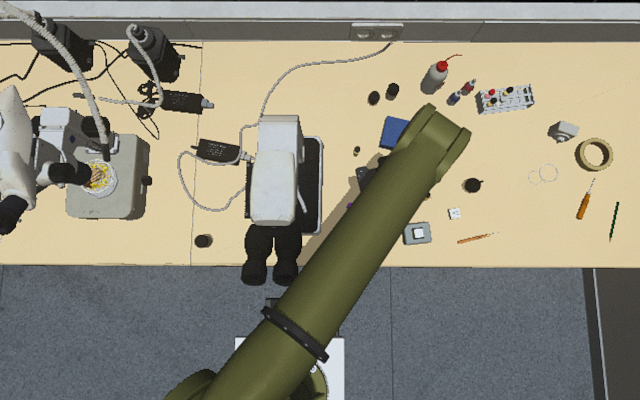

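{"op": "play_rows", "data": {
  "translation": [
    [0,15,0],
    [0,15,0],
    [0,15,0],
    [0,15,0],
    [0,10,0],
    [0,0,0],
    [0,0,0],
    [0,0,0],
    [0,0,0],
    [0,0,0]
  ],
  "turn": [
    [0,0,0],
    [0,0,0],
    [0,0,0],
    [0,0,0],
    [0,0,0],
    [0,0,0],
    [0,0,0],
    [0,0,0],
    [0,0,0],
    [0,0,0]
  ],
  "fingers": [-1,-1,-1,-1,-1,-1,-1,-1,-1,-1]
}}

```text
time: 6.08
position: [0.5831, -0.2735, 0.1036]
tool_rot: [-0.24, 2.099, -2.1]
ft_force: [-0.3, 0.5, -0.7]
grip_width: 0.005
```

```bash
python3 where.py; python3 -c "
from h import *
a=ctrl.get_image('scene')[120:260,320:480];cv2.imwrite('pics/s3.png',cv2.resize(a,None,fx=4,fy=4,interpolation=cv2.INTER_CUBIC))"
```

```text
[ 0.5831297  -0.27350371  0.10361515] [-0.23  0.49  0.82  1.63 -0.38  1.18 -0.66] [-0.3   0.54 -0.71] 0.004906485085827735
dtool mm [ 4.5 23.6  1. ] turn [-0.001  0.015 -0.001]
[[-0.974  0.002  0.227]
 [-0.227 -0.    -0.974]
 [-0.001 -1.     0.001]]
```

View pics/s3.png

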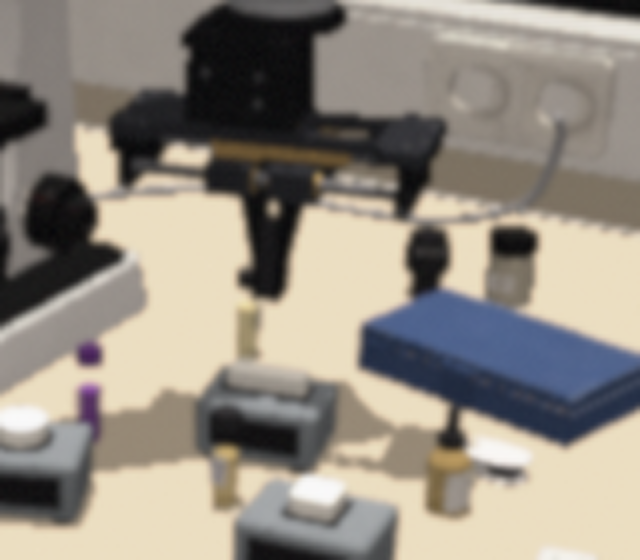

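{"op": "play_rows", "data": {
  "translation": [
    [2,8,0.5],
    [2.5,8,0.5],
    [0,8,0],
    [0,6,0],
    [0,4,0],
    [0,2,0],
    [0,0,0],
    [0,0,0],
    [0,0,0],
    [0,0,0]
  ],
  "turn": [
    [0,0.007,0],
    [0,0.008,0],
    [0,0,0],
    [0,0,0],
    [0,0,0],
    [0,0,0],
    [0,0,0],
    [0,0,0],
    [0,0,0],
    [0,0,0]
  ],
  "fingers": [-1,-1,-1,-1,-1,-1,-1,-1,-1,-1]
}}

```text
time: 6.97
position: [0.5787, -0.2754, 0.067]
tool_rot: [-0.225, 2.108, -2.109]
ft_force: [-0.3, -0.5, 0.7]
grip_width: 0.01
```

```bash
python3 where.py; python3 -c "
from h import *
print(proj('scene',ctrl.get_state()['position']))
a=ctrl.get_image('scene')[160:260,320:480];cv2.imwrite('pics/s4.png',cv2.resize(a,None,fx=5,fy=5,interpolation=cv2.INTER_CUBIC))"
```

```text
[ 0.57874454 -0.2753523   0.06701534] [-0.21  0.52  0.8   1.67 -0.41  1.12 -0.65] [-0.33 -0.48  0.67] 0.010293855345153723
dtool mm [ -0.2 -13.    0.2] turn [-0.     0.    -0.001]
[[-0.977  0.001  0.212]
 [-0.212 -0.    -0.977]
 [-0.001 -1.     0.   ]]
[386.72124005 208.21100744]
```

View pics/s4.png

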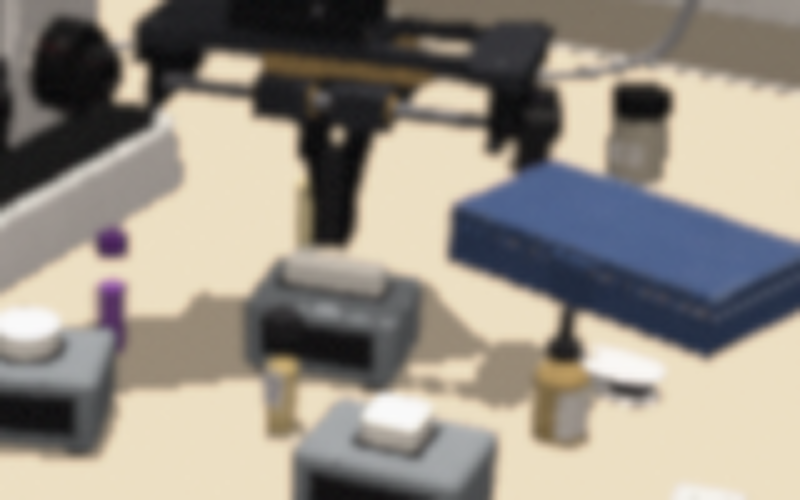

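{"op": "play_rows", "data": {
  "translation": [
    [0,3,0],
    [0,3,0],
    [0,3,0],
    [0,2,0],
    [0,1,0],
    [0,1,0],
    [0,0,0],
    [0,0,0],
    [0,0,0],
    [0,0,0]
  ],
  "turn": [
    [0,0,0],
    [0,0,0],
    [0,0,0],
    [0,0,0],
    [0,0,0],
    [0,0,0],
    [0,0,0],
    [0,0,0],
    [0,0,0],
    [0,0,0]
  ],
  "fingers": [-1,-1,-1,-1,-1,-1,-1,-1,-1,-1]
}}

```text
time: 7.85
position: [0.5784, -0.2751, 0.0537]
tool_rot: [-0.226, 2.109, -2.108]
ft_force: [-1.5, 0.7, 3.7]
grip_width: 0.003
```

```bash
python3 where.py
```

```text
[ 0.57842311 -0.27513385  0.05373909] [-0.2   0.54  0.79  1.68 -0.42  1.1  -0.64] [-1.49  0.72  3.72] 0.0025191194783197157
dtool mm [ -0.5 -26.3   0.5] turn [ 0.  0. -0.]
[[-0.977  0.     0.212]
 [-0.212  0.    -0.977]
 [-0.    -1.    -0.   ]]
```

{"op": "play_rows", "data": {
  "translation": [
    [0,1,0],
    [0,1,0],
    [0,1,0],
    [0,1,0],
    [0,0.5,0],
    [0,0,0],
    [0,0,0],
    [0,0,0],
    [0,0,0],
    [0,0,0]
  ],
  "turn": [
    [0,0,0],
    [0,0,0],
    [0,0,0],
    [0,0,0],
    [0,0,0],
    [0,0,0],
    [0,0,0],
    [0,0,0],
    [0,0,0],
    [0,0,0]
  ],
  "fingers": [-1,-1,-1,-1,-1,-1,-1,-1,-1,-1]
}}

```text
time: 8.68
position: [0.5785, -0.2752, 0.0494]
tool_rot: [-0.226, 2.109, -2.108]
ft_force: [-1.8, 1.8, 6.3]
grip_width: 0.004
```

```bash
python3 where.py
```

```text
[ 0.57849478 -0.27517005  0.04942536] [-0.2   0.54  0.79  1.69 -0.43  1.09 -0.64] [-1.76  1.76  6.26] 0.004461139156080837
dtool mm [ -0.4 -30.6   0.4] turn [ 0.  0. -0.]
[[-0.977  0.     0.212]
 [-0.212  0.    -0.977]
 [-0.    -1.    -0.   ]]
```

{"op": "play_rows", "data": {
  "translation": [
    [0,0.7,0],
    [0,0,0],
    [0,0,0],
    [0,0,0],
    [0,0,0],
    [0,0,0],
    [0,0,0],
    [0,0,0],
    [0,0,0],
    [0,0,0]
  ],
  "turn": [
    [0,0,0],
    [0,0,0],
    [0,0,0],
    [0,0,0],
    [0,0,0],
    [0,0,0],
    [0,0,0],
    [0,0,0],
    [0,0,0],
    [0,0,0]
  ],
  "fingers": [-1,-1,-1,-1,-1,-1,-1,-1,-1,-1]
}}

```text
time: 9.52
position: [0.5785, -0.2752, 0.0488]
tool_rot: [-0.226, 2.109, -2.108]
ft_force: [-2.1, 1.7, 7.2]
grip_width: 0.007
```

{"op": "play_rows", "data": {
  "translation": [
    [0,0,0],
    [0,0,0],
    [0,0,0],
    [0,0,0],
    [0,0,0],
    [0,0,0],
    [0,0,0],
    [0,0,0],
    [0,0,0],
    [0,-3,0]
  ],
  "turn": [
    [0,0,0],
    [0,0,0],
    [0,0,0],
    [0,0,0],
    [0,0,0],
    [0,0,0],
    [0,0,0],
    [0,0,0],
    [0,0,0],
    [0,0,0]
  ],
  "fingers": [-1,-1,-1,-1,-1,-1,-1,-1,-1,-1]
}}

```text
time: 10.35
position: [0.5784, -0.2752, 0.0513]
tool_rot: [-0.226, 2.109, -2.108]
ft_force: [-0.7, 1.6, 5.2]
grip_width: 0.003
```

{"op": "play_rows", "data": {
  "translation": [
    [0,-3,0],
    [0,-4,0],
    [0,-6,0],
    [0,-10,0],
    [0,-15,0],
    [0,-20,0],
    [0,-20,0],
    [0,-15,0],
    [0,0,0],
    [0,0,0]
  ],
  "turn": [
    [0,0,0],
    [0,0,0],
    [0,0,0],
    [0,0,0],
    [0,0,0],
    [0,0,0],
    [0,0,0],
    [0,0,0],
    [0,0,0],
    [0,0,0]
  ],
  "fingers": [-1,-1,-1,-1,-1,-1,-1,-1,-1,-1]
}}

```text
time: 11.18
position: [0.5792, -0.2757, 0.1461]
tool_rot: [-0.223, 2.106, -2.109]
ft_force: [0.1, 0.2, -0.4]
grip_width: 0.005
```

```bash
python3 where.py; python3 - <<'E'
from h import *
b=ctrl.get_image('scene');cv2.imwrite('pics/s5f.png',b);a=b[160:260,320:480];cv2.imwrite('pics/s5.png',cv2.resize(a,None,fx=5,fy=5,interpolation=cv2.INTER_CUBIC))
o=cv2.imread('pics/scene0.png')
m=[]
for im in (o,b):
    c=im[200:228,370:404].min(2);m.append([tuple(np.argwhere(c>t).mean(0).round(2)) for t in(150,)])
print(m)
E
```

```text
[ 0.57919012 -0.27570625  0.14608158] [-0.24  0.45  0.85  1.6  -0.35  1.25 -0.69] [ 0.11  0.22 -0.43] 0.005278605646072735
dtool mm [ 0.3 66.1 -0.3] turn [-0.001  0.    -0.003]
[[-0.977  0.003  0.212]
 [-0.212 -0.001 -0.977]
 [-0.003 -1.     0.001]]
[[(np.float64(7.95), np.float64(17.18))], [(np.float64(7.37), np.float64(17.44))]]
```

View pics/s5.png

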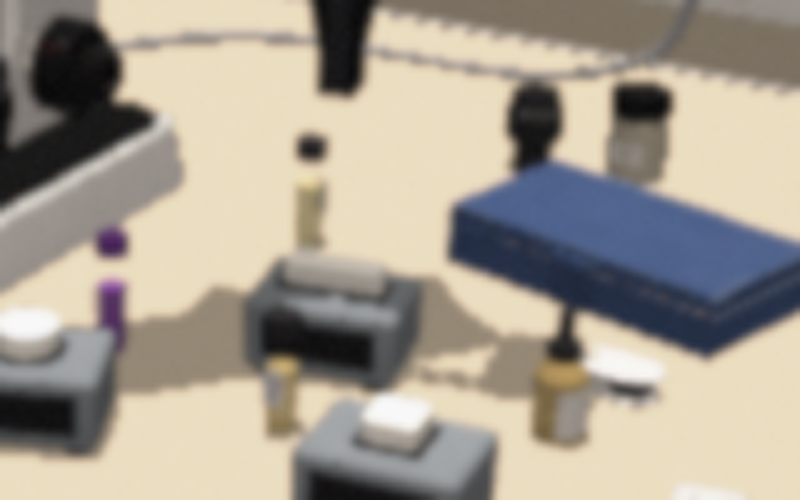

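The picture shows the bar sprung up at its old place (zoom 335,272), with the timers and small things unmoved. I'll withdraw a bit higher, then hand in.

{"op": "play_rows", "data": {
  "translation": [
    [0,-20,0],
    [0,-25,0],
    [0,-25,0],
    [0,-25,0],
    [0,-20,0],
    [0,-10,0],
    [0,0,0],
    [0,0,0],
    [0,0,0],
    [0,0,0]
  ],
  "turn": [
    [0,0,0],
    [0,0,0],
    [0,0,0],
    [0,0,0],
    [0,0,0],
    [0,0,0],
    [0,0,0],
    [0,0,0],
    [0,0,0],
    [0,0,0]
  ],
  "fingers": [-1,-1,-1,-1,-1,-1,-1,-1,-1,-1]
}}

```text
time: 12.07
position: [0.5777, -0.2746, 0.2674]
tool_rot: [-0.229, 2.111, -2.108]
ft_force: [0.4, -0.5, -0.5]
grip_width: 0.006
```

```bash
python3 - <<'E'
from h import *
b=ctrl.get_image('scene');o=cv2.imread('pics/scene0.png')
cv2.imwrite('pics/s6.png',np.vstack([cv2.resize(i[180:280,300:460],None,fx=3,fy=3,interpolation=cv2.INTER_CUBIC) for i in(o,b)][::1])[:600])
print(ctrl.get_state()["position"]);print(ctrl.close_job())
E
```

```text
[ 0.57782158 -0.27470866  0.26762754]
the job is handed in; nothing more can be done
None
```

View pics/s6.png

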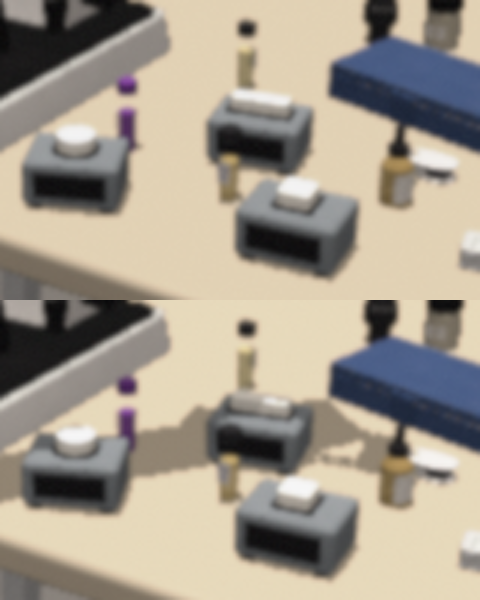

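I pressed the bar key of the staining timer with the shut fingertips, let it spring up, withdrew straight up to z = 0.27 m, and handed the job in at about 12 s. I carried the gripper over the microscope, and the shut fingers reached the bar centre at (0.578, −0.275).

- **Press:** the force peaked at about 7 N. The tip bottomed at z = 0.049, which is about 7 mm of the 8 mm stroke.
- **Hold:** the key was well down for about 2 s. I estimated this from the move times and did not measure it directly.
- **After the press:** a before-and-after look from the scene camera shows the bar up again. The three timers, the vials, the oil bottle and the purple look-alike stand where they were. The gripper's shadow now lies over the bar timer. The final reading showed no contact force.
- **Unchecked or uneven:** the key position was judged only from the tip height and the force. At 2 mm down the force was slightly above the stated spring (3.7 N against about 3 N). I took no last top view.

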